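Close the form-oil sprayer and check its relief valve

ROBOT

A 6-joint arm with a two-finger parallel gripper is mounted at the origin on a cart in front of the work surface, level with it; the furniture and walls round the work are solid. World frame = base frame: x ahead of the robot, y to its left, z up, the work surface at z = 0. Lengths are in m, angles in degrees, forces in N, time in s.
With the tool pointing down it reaches from about 0.325 to 0.775 m from the base axis. Payload 9.3 kg.
Tool frame: the origin (TCP) lies midway between the tips of the shut fingers; the grasp point (between the pads) lies 19 mm behind it (hold_point_z is the z of the grasp point in the tool frame, in m); z points along the fingers, y is the line along which they close (so a half turn about z gives the same grasp; the last joint's range is limited). The gripper opens to 85 mm and grips with 20 to 120 N. Pads are 22 mm wide; open, the fingers measure 114 mm over their backs; the gripper's body (76 mm by 85 mm) begins 54 mm behind the grasp point. The pads swing forward as they close: fully open they stand 13 mm farther back than shut.
Start: joints at [-77.957, 14.817, 1.232, 76.415, 0, 81.257], TCP at [0.195, -0.514, 0.231] pointing down, gripper open.
Joint ranges: [-174.27, 174.27], [-52.1, 104.24], [-59.71, 78.15], [-110.17, 111.67], [-87.03, 83.33], [-180, 180]. Speed limits (degrees/s): [127.2, 127.2, 159.86, 180, 180, 180].

INTERFACE

Orientations are given as a 3x3 rotation matrix whose columns are the frame's x, y, z axes.
In Python, from rig import observe, grab_frame, camera_params, sign_off, hold_point_z gives the robot as it stands. The module is installed in compiled form; this text tells all that it offers.
- The arm moves only by the shell command python3 -m crank 'ROWS' [FORCE]. ROWS is JSON, a list of rows, each a list of 3 entries, a list of its own where there are three numbers: the shift along the tool's x, y, z in units of 40 mm (1.0 is 40 mm), then the turn, a rotation vector about the tool's x, y, z in units of 5 degrees (1.0 is 5 degrees), then the closure in counts, from 0 (fully open) to 255 (shut). A call has 1 to 20 rows; each row is the pose to reach, as a shift and turn from the pose commanded when the call began, along the tool's axes at that moment; what a row does not reach only later rows make up. A row lasts 1/10 s, in which the tool goes at most 50 mm and 8.59 degrees, less where a joint would pass 70% of its speed; a pose out of reach is approached as far as the arm can. A call with a gripper value outside its range is refused whole. The fingers move at their own pace and stop on an object; FORCE is the grip in N (left out, the last holds). Time passes only in rows, so rows that repeat a pose let the fingers close. It gives the time, the measured TCP pose, the force, the opening and the grip force at its end, in the units of the state.
- observe(): the state, without advancing time (a new reading comes with each control period).
- grab_frame(name): name is "side" or "top"; returns the picture (420x560x3 uint8, blue, green, red); there is no depth.
- camera_params(name): a dict with "mtx" (3x3 intrinsics, pixels), "world_from_camera" (4x4, takes a point from camera to world coordinates). Camera axes: x right, y down, z forward; pixel columns grow to the right and rows downward; lengths in m; the calibration is good to about 2 mm. A picture is of the moment at which its call begins. camera_params takes no time and is no camera call.
- sign_off(): hands the job in; it is judged then, once.
The state is a dict: "t": time; "joint_positions": joint angles; "dq": joint speeds; "effort": joint torques, N m; "position": TCP position; "tool_rot": TCP orientation; "ft_force": force on the tool from outside, world axes, zero at the start; "ft_torque": the same for the moment, N m; "grip_width": finger opening in m; "grip_force": force on a finger pad.
Only numpy, scipy, OpenCV 4.12 (cv2) and the standard library are available. Lean on these libraries where they do the work, as an engineer would, in place of code of your own. Each camera call takes 0.05 s, during which the arm holds its last target. There are 200 camera calls.

TASK

The pump of the hand pressure sprayer was set on with its screw cap across the thread, so it sits too high. Turn the pump, which has a bar handle on top, backwards (anticlockwise from above) until it drops into the start of the thread, without lifting it out, then turn it forwards (clockwise) until it is fully home against its stop. Last, press the relief valve's button all the way down to check that it moves freely, let it spring back, and leave the radio, the tape measure and the keys that lie round the sprayer where they are.

Things in the scene. Friction and masses are not known exactly. Their poses are not given: they have to be found in the camera images.
- sprayer: Hand pressure sprayer, fixed: round steel tank 152 mm in diameter in a black drip tray 210 x 210 x 18 mm, grey neck on top in the middle. Origin on the work surface under the tank's axis, z up, -x points from the axis to the relief valve; a pressure gauge (top 175 mm high) stands 64 mm from the axis at +x. Beyond the desk's right edge a partition 410 mm high begins 630 mm ahead of the robot.
- neck (a point): On the tank's axis, 160 mm above the surface, axes as the sprayer's. The neck's thread has three starts; each runs under a land to a solid stop. The pump starts with its pins on top of the lands: turned forwards from there it soon hits the stops, still 16 mm too high. Turned backwards it drops 13 mm into the thread's start; forwards then sinks it 3.5 mm more, to the stop.
- handle (a point): Centre of the pump's black bar handle: 84 mm long (own y axis), 22 mm thick (own x axis, grip across it), 26 mm high. Below it a rod 18 mm thick, then a grey collar 36 mm and a black cap 46 mm below this point. Height over the surface: 237 mm at the start, 224 mm once dropped, 220.5 mm when home, where the bar's y axis lies along the sprayer's y axis.
- pump: The loose pump (0.2 to 0.4 kg), origin 74 mm below the handle's centre. Its angle, counted anticlockwise from above from its home direction (0, axes as the sprayer's): 10 to 46 degrees at the start; drops where it is 67 to 97 (98 is a hard stop). It falls by its own weight, but a gripper holding it carries it: let go or press down. It sinks during the last 60 degrees forwards.
- valve_top (a point): Centre of the top of the relief valve's black mushroom button (27 mm in diameter) on a brass body, 64 mm from the sprayer's axis, 184 mm above the surface at rest; pressed straight down. With the pump home, the bar handle (top 234 mm high) lies across, its near side 53 mm from the button's centre.
- relief_valve (a joint): Travel of the relief valve's button: 0 at rest (up), 0.008 m fully down; sprung, 2 N to start and 6 N at full depth; it springs back by itself.
- radio: Black hand radio lying on its back beside the sprayer, 206 x 58 x 35 mm, loose; origin at the centre of its underside; to be left alone.
- tape_measure: Yellow tape measure behind the sprayer, 65 x 87 x 35 mm, loose; origin at the centre of its underside; to be left alone.
- keys: Two keys on a ring lying beside the sprayer, 49 x 74 x 19 mm, loose; origin at the centre of its underside; to be left alone.
Not all that is in view belongs to the job. There is more than one size of the pump; the job needs the middle-sized.

How it is judged:
By the outcome, as a careful person would: the job done as asked, in the order asked, and still so for the second after the job is handed in, with the robot touching nothing.
It also fails if it takes over 48 s, if anything falls off the work surface, if the arm or the gripper's body presses on something with over 40 N, if the wrist force passes 120 N, or if a joint passes its speed limit or range.

## Working session

There is one attempt and no reset: what is moved stays moved. The work goes in short steps, Python scripts to look and compute and a shell command to move; the robot and the scene stay as the last step left them, time stands still between calls to the robot, and variables do not carry over. Pictures are saved under pics/ and viewed, at most 10 in all, crops included, and the job is handed in when it is done.

```bash
mkdir -p pics; python3 - <<'E'
from rig import *
import cv2
print(hold_point_z() if callable(hold_point_z) else hold_point_z)
for n in("top","side"):
    cv2.imwrite(f"pics/{n}0.png",grab_frame(n)); p=camera_params(n); print(n,p["mtx"],p["world_from_camera"])
s=observe();print(s)
E
```

```text
-0.0187
top [[429.34848671   0.         278.64663491]
 [  0.         429.34848671 216.21965084]
 [  0.           0.           1.        ]] [[-2.08218841e-02 -9.96121076e-01  8.54941540e-02  4.41211207e-01]
 [-9.99783082e-01  2.07873889e-02 -1.29378715e-03  3.35989884e-01]
 [-4.88431586e-04 -8.55025478e-02 -9.96337832e-01  1.32957338e+00]
 [ 0.00000000e+00  0.00000000e+00  0.00000000e+00  1.00000000e+00]]
side [[415.84622148   0.         273.84110889]
 [  0.         415.84622148 211.96372843]
 [  0.           0.           1.        ]] [[-0.88421529 -0.30493885  0.35380167  0.1440149 ]
 [-0.46662699  0.54337453 -0.69785627  1.10859055]
 [ 0.02055668 -0.78214859 -0.62275277  0.82799848]
 [ 0.          0.          0.          1.        ]]
{'t': 0.1, 'joint_positions': array([-7.79571229e+01,  1.48463163e+01,  1.19325048e+00,  7.64135755e+01,
        1.08114182e-03,  8.12545734e+01]), 'dq': array([-0.13641634, -0.03298164,  0.16207072,  0.03826582,  0.08356846,
        0.04861783]), 'effort': array([ 4.15753049e-03, -5.56693912e+01,  3.45069516e+01,  1.17230747e-02,
       -2.14563543e-04,  1.33532788e-05]), 'position': array([ 0.19513419, -0.51395804,  0.23073229]), 'tool_rot': array([[ 9.34898174e-01,  3.54915982e-01, -2.24221022e-04],
       [ 3.54915999e-01, -9.34897498e-01,  1.14144772e-03],
       [ 1.95494367e-04, -1.14671702e-03, -9.99999323e-01]]), 'ft_force': array([0.13337035, 0.18540297, 0.19381204]), 'ft_torque': array([0.03822293, 0.01582475, 0.02160462]), 'grip_force': 0.0, 'grip_width': 0.08520254735502794}
```

View pics/top0.png

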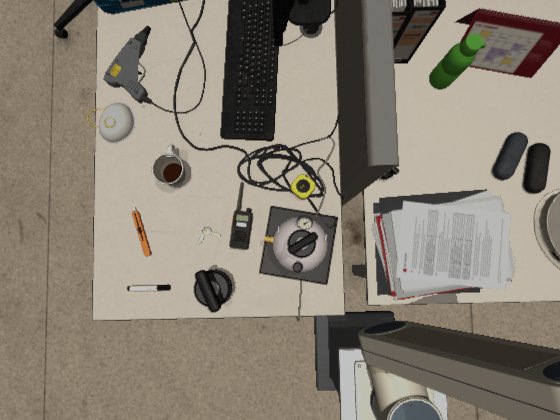

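View pics/side0.png

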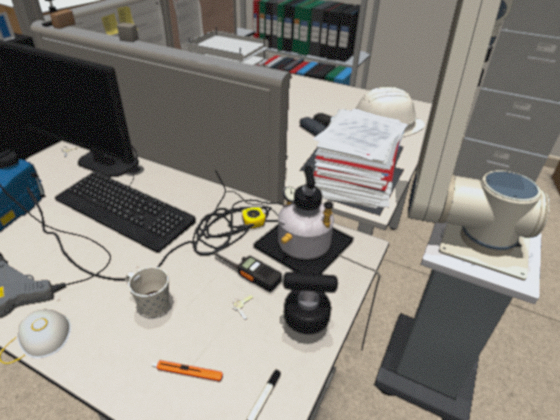

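```bash
python3 - <<'E'
import cv2,numpy as np
t=cv2.imread("pics/top0.png")[195:295,250:350];s=cv2.imread("pics/side0.png")[155:275,250:360]
c=np.hstack([cv2.resize(t,(400,400),interpolation=2),cv2.resize(s,(367,400),interpolation=2)])
cv2.imwrite("pics/crop0.png",c)
E
```

```text
(no output)
```

View pics/crop0.png

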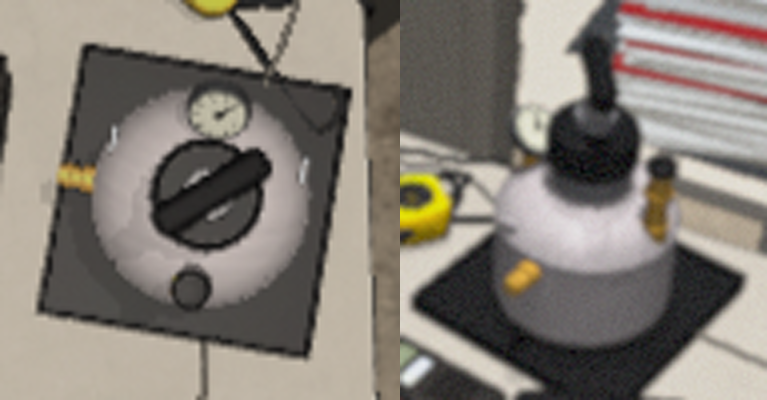

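The top crop shows the pump's black bar at about (303,242), running from (291,248) to (316,235). The valve button is at (298,267), the gauge at (305,223), and the tray corners are clear.
Things that could be mistaken for it: the loose large pump at (212,290), the mug at (168,170) and the green bottle at (460,60). The choice is the pump on the tank at (303,242), which has a gauge, a valve and a tray.

```bash
cat > h.py <<'E'
import numpy as np
from rig import *
def ray(n,u,v,z):
    p=camera_params(n);T=p["world_from_camera"];d=T[:3,:3]@np.linalg.inv(p["mtx"])@[u,v,1]
    return T[:3,3]+d*(z-T[2,3])/d[2]
def proj(n,P):
    p=camera_params(n);q=np.linalg.inv(p["world_from_camera"])@np.r_[P,1];q=p["mtx"]@q[:3];return q[:2]/q[2]
E
python3 - <<'E'
from h import *
c=lambda x,y:(250+(x-1.5)/4,195+(y-1.5)/4)
C=[ray("top",*c(*q),.018) for q in[(85,45),(350,90),(308,355),(40,312)]]
print("tray",np.mean(C,0),[np.linalg.norm(C[i]-C[i-1]) for i in range(4)])
e=sum(np.array(C[i]) for i in(0,1))-C[2]-C[3];print("x dir",np.degrees(np.arctan2(e[1],e[0])))
v=ray("top",*c(191,288),.184);g=ray("top",*c(219,113),.175);print("valve",v,"gauge",g,"mid",(v+g)/2,np.linalg.norm((g-v)[:2]),np.degrees(np.arctan2(*(g-v)[1::-1])))
a=ray("top",*c(160,227),.250);b=ray("top",*c(264,160),.250)
print("handle",a,b,(a+b)/2,np.linalg.norm(a-b),np.degrees(np.arctan2(*(b-a)[1::-1])))
for n,q in(("radio top",(241,228)),("tape",(303,186)),("keys",(208,235)),("paper",(380,225)),("paper",(470,240)),("paper",(390,290)),("part",(343,195))):print(n,ray("top",*q,.03))
h=(v+g)/2;h[2]=.237;print("side proj",proj("side",h), "see",250+601*0-0,)
E
```

```text
tray [0.46589759 0.27539106 0.018     ] [np.float64(0.20632932447174265), np.float64(0.20607098387393186), np.float64(0.2039931465611945), np.float64(0.2053702607711064)]
x dir -10.718117906446848
valve [0.40437798 0.2876531  0.184     ] gauge [0.52083595 0.26553369 0.175     ] mid [0.46260696 0.27659339 0.1795    ] 0.1185399789713939 -10.754358931658286
handle [0.44486806 0.30892287 0.25      ] [0.48547066 0.24259948 0.25      ] [0.46516936 0.27576117 0.25      ] 0.07776479657824133 -58.52539311688321
radio top [0.51927686 0.44912948 0.03      ]
tape [0.64385382 0.25795587 0.03      ]
keys [0.50014497 0.54928108 0.03      ]
paper [0.51959662 0.02759152 0.03      ]
paper [ 0.46852154 -0.24252047  0.03      ]
paper [0.32414945 0.00565965 0.03      ]
part [0.61358792 0.13667002 0.03      ]
side proj [310.81877732 177.88178163] see 250
```

```bash
cat >> h.py <<'E'
def rows(P,yaw):
    "shift (40mm units) and tool z turn (5deg units) from the present pose; yaw = world angle of tool y, deg"
    s=observe();R=s["tool_rot"];y=np.degrees(np.arctan2(R[1,1],R[0,1]))
    d=(yaw-y+180)%360-180
    return np.round(R.T@(np.array(P)-s["position"])/.04,3),round(-d/5,2),np.round(s["position"],4),round(y,1)
E
python3 - <<'E'
from h import *
for z in(0,.1,.2,.3):
  print(z,[(np.round(ray("top",*q,z)[:2],2),proj("side",ray("top",*q,z)).round()) for q in((402,208),(512,280),(405,290))])
print(rows([.195,-.514,.38],-69.2)); print(rows([.4655,.2757,.38],31.5)); print(rows([.38,-.05,.38],-10))
E
```

```text
0 [(array([ 0.57, -0.05]), array([315., 180.])), (array([ 0.34, -0.38]), array([402., 155.])), (array([ 0.32, -0.05]), array([384., 202.]))]
0.1 [(array([ 0.56, -0.02]), array([316., 160.])), (array([ 0.35, -0.32]), array([402., 138.])), (array([ 0.33, -0.02]), array([384., 180.]))]
0.2 [(array([0.55, 0.01]), array([318., 138.])), (array([ 0.36, -0.27]), array([402., 118.])), (array([0.34, 0.01]), array([385., 156.]))]
0.3 [(array([0.54, 0.04]), array([320., 113.])), (array([ 0.37, -0.22]), array([402.,  95.])), (array([0.35, 0.04]), array([386., 128.]))]
(array([-3.000e-03, -4.000e-03, -3.732e+00]), np.float64(-0.0), array([ 0.1951, -0.514 ,  0.2307]), np.float64(-69.2))
(array([ 13.326, -16.062,  -3.711]), np.float64(-20.14), array([ 0.1951, -0.514 ,  0.2307]), np.float64(-69.2))
(array([ 8.438, -9.208, -3.719]), np.float64(-11.84), array([ 0.1951, -0.514 ,  0.2307]), np.float64(-69.2))
```

```bash
python3 -m crank '[[[0,0,-1.2],[0,0,0],0],[[0,0,-2.4],[0,0,0],0],[[0,0,-3.7],[0,0,0],0],[[13.33,-16.06,-3.71],[0,0,-20.14],0],[[13.33,-16.06,-3.71],[0,0,-20.14],0],[[13.33,-16.06,-3.71],[0,0,-20.14],0],[[13.33,-16.06,-3.71],[0,0,-20.14],0],[[13.33,-16.06,-3.71],[0,0,-20.14],0],[[13.33,-16.06,-3.71],[0,0,-20.14],0],[[13.33,-16.06,-3.71],[0,0,-20.14],0],[[13.33,-16.06,-3.71],[0,0,-20.14],0],[[13.33,-16.06,-3.71],[0,0,-20.14],0],[[13.33,-16.06,-3.71],[0,0,-20.14],0],[[13.33,-16.06,-3.71],[0,0,-20.14],0],[[13.33,-16.06,-3.71],[0,0,-20.14],0],[[13.33,-16.06,-3.71],[0,0,-20.14],0],[[13.33,-16.06,-3.71],[0,0,-20.14],0],[[13.33,-16.06,-3.71],[0,0,-20.14],0],[[13.33,-16.06,-3.71],[0,0,-20.14],0],[[13.33,-16.06,-3.71],[0,0,-20.14],0]]' 40
python3 -c "
from h import *
print(rows([.4655,.2757,.218],31.5),observe()['joint_positions'].round(1))"
```

```text
t: 2.1
position: [0.466, 0.2786, 0.3788]
tool_rot: [[-0.524, 0.852, -0.001], [0.852, 0.524, -0.0], [0.0, -0.001, -1.0]]
ft_force: [1.4, -1.5, -0.5]
grip_width: 0.0853
grip_force: 0.0
(array([-0.058, -0.044,  4.019]), np.float64(0.02), array([0.466 , 0.2786, 0.3788]), np.float64(31.6)) [22.  14.5 22.  97.6  0.  80.4]
```

```bash
python3 -m crank '[[[-0.06,-0.04,1.2],[0,0,0],0],[[-0.06,-0.04,2.4],[0,0,0],0],[[-0.06,-0.04,3.2],[0,0,0],0],[[-0.06,-0.04,3.7],[0,0,0],0],[[-0.06,-0.04,4.02],[0,0,0],0],[[-0.06,-0.04,4.02],[0,0,0],0],[[-0.06,-0.04,4.02],[0,0,0],140],[[-0.06,-0.04,4.02],[0,0,0],180],[[-0.06,-0.04,4.02],[0,0,0],255],[[-0.06,-0.04,4.02],[0,0,0],255],[[-0.06,-0.04,4.02],[0,0,0],255],[[-0.06,-0.04,4.02],[0,0,0],255],[[-0.06,-0.04,4.02],[0,0,0],255]]' 30
python3 - <<'E'
from h import *
import cv2
s=observe();print(s['ft_torque'],s['joint_positions'].round(1),rows([.4655,.2757,.218],31.5))
a=grab_frame("top")[195:295,250:350];b=grab_frame("side")[115:235,250:360]
cv2.imwrite("pics/c1.png",np.hstack([cv2.resize(a,(400,400),interpolation=2),cv2.resize(b,(367,400),interpolation=2)]))
E
```

```text
t: 3.4
position: [0.4659, 0.2729, 0.2194]
tool_rot: [[-0.522, 0.853, 0.001], [0.853, 0.522, 0.001], [-0.0, 0.001, -1.0]]
ft_force: [1.2, 0.9, 3.8]
grip_width: 0.0216
grip_force: 30.6
[ 0.32906755 -0.20473326  0.05354724] [21.5 14.  -1.6 74.3  0.  80. ] (array([0.064, 0.028, 0.034]), np.float64(-0.0), array([0.4659, 0.2729, 0.2194]), np.float64(31.5))
```

View pics/c1.png

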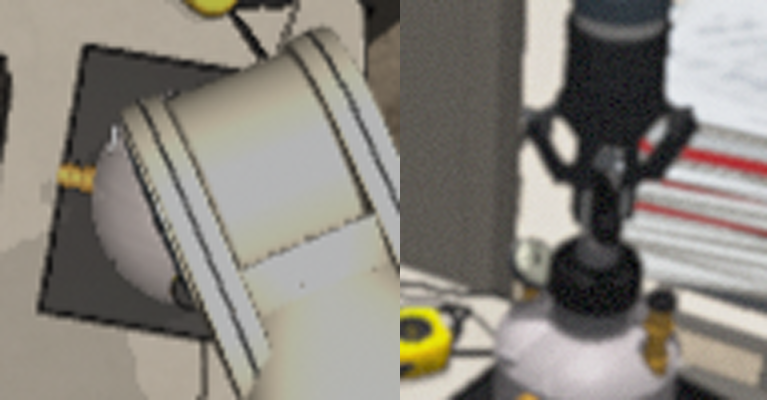

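The pads hold the bar (21.6 mm wide, 30.6 N), and the bar in the side crop sits at about (311,182) between the fingers. Next I turn it backwards, correcting the small offset from the axis.

```bash
python3 -m crank '[[[0.064,0.028,0],[0,0,0],255],[[0.064,0.028,0],[0,0,-1],255],[[0.064,0.028,0],[0,0,-2],255],[[0.064,0.028,0],[0,0,-3],255],[[0.064,0.028,0],[0,0,-4],255],[[0.064,0.028,0],[0,0,-5],255],[[0.064,0.028,0],[0,0,-6],255],[[0.064,0.028,0],[0,0,-7],255],[[0.064,0.028,0],[0,0,-8],255],[[0.064,0.028,0],[0,0,-8.4],255],[[0.064,0.028,0],[0,0,-8.4],255],[[0.064,0.028,0],[0,0,-8.4],255]]'
python3 -c "
from h import *
s=observe();print(s['ft_torque'],s['joint_positions'].round(1),rows([.4655,.2757,.218],73.5))"
```

```text
t: 4.7
position: [0.4653, 0.2752, 0.2183]
tool_rot: [[-0.958, 0.286, -0.001], [0.286, 0.958, -0.001], [0.0, -0.001, -1.0]]
ft_force: [4.6, -2.5, -5.0]
grip_width: 0.0213
grip_force: 29.5
[-0.62575205 -1.00707822 -0.00459376] [21.7 14.2 -1.6 74.3 -0.  38.3] (array([-0.002,  0.014,  0.007]), np.float64(-0.02), array([0.4653, 0.2752, 0.2183]), np.float64(73.4))
```

```bash
python3 -m crank '[[[0,0,0.06],[0,0,0],255],[[0,0,0.12],[0,0,0],255],[[0,0,0.18],[0,0,0],255],[[0,0,0.24],[0,0,0],255],[[0,0,0.3],[0,0,0],255],[[0,0,0.33],[0,0,0],255],[[0,0,0.33],[0,0,0],255]]'
python3 -c "
from h import *
s=observe();print(s['ft_torque'],rows([.4655,.2757,.205],73.5))"
```

```text
t: 5.4
position: [0.4654, 0.2755, 0.2062]
tool_rot: [[-0.959, 0.284, 0.001], [0.284, 0.959, 0.0], [-0.001, 0.001, -1.0]]
ft_force: [4.4, -2.0, 4.1]
grip_width: 0.0213
grip_force: 30.6
[-0.53180164 -0.9279304  -0.00881967] (array([-0.001,  0.005,  0.029]), np.float64(-0.0), array([0.4654, 0.2755, 0.2062]), np.float64(73.5))
```

```bash
python3 -m crank '[[[0,0,0],[0,0,0],150],[[0,0,0],[0,0,0],150],[[0,0,0],[0,0,0],150],[[0,0,0],[0,0,0],150]]'
python3 - <<'E'
from h import *
import cv2
b=grab_frame("side")[130:250,240:370]
for z in(.237,.224):print(z,proj("side",[.4655,.2757,z+.013]),proj("side",[.4655,.2757,z-.046]))
cv2.imwrite("pics/c2.png",cv2.resize(b,(650,600),interpolation=2))
E
```

```text
t: 5.8
position: [0.4649, 0.2756, 0.2055]
tool_rot: [[-0.959, 0.284, -0.001], [0.284, 0.959, 0.0], [0.001, -0.0, -1.0]]
ft_force: [0.3, 1.0, 0.3]
grip_width: 0.0353
grip_force: 0.0
0.237 [310.30612285 173.12619277] [308.61681651 192.0118428 ]
0.224 [309.92387215 177.39957574] [308.2597721  196.00343131]
```

View pics/c2.png

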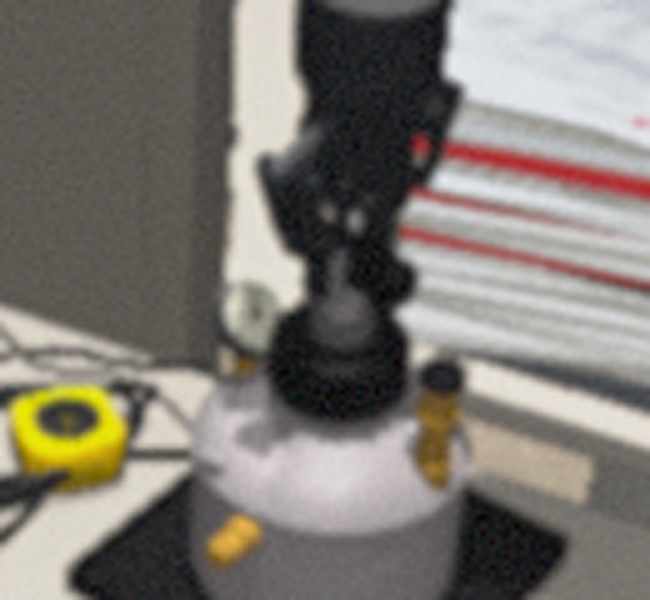

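The cap's underside is now near (308,213) in the side view. It was at about 209.6 before, so the pump has dropped about 13 mm. I regrip and turn it forwards.

```bash
python3 -m crank '[[[0,0,0],[0,0,0],255],[[0,0,0],[0,0,0],255],[[0,0,0],[0,0,0],255],[[0,0,0],[0,0,1],255],[[0,0,0],[0,0,2],255],[[0,0,0],[0,0,3],255],[[0,0,0],[0,0,4],255],[[0,0,0],[0,0,5],255],[[0,0,0.01],[0,0,6],255],[[0,0,0.018],[0,0,7],255],[[0,0,0.025],[0,0,8],255],[[0,0,0.032],[0,0,9],255],[[0,0,0.04],[0,0,10],255],[[0,0,0.047],[0,0,11],255],[[0,0,0.055],[0,0,12],255],[[0,0,0.063],[0,0,13],255],[[0,0,0.07],[0,0,14],255],[[0,0,0.077],[0,0,15],255],[[0,0,0.077],[0,0,15],255]]' 40
python3 -c "
from h import *
s=observe();print(s['ft_torque'],rows([.4655,.2757,.2015],-10.7))"
```

```text
t: 7.75
position: [0.466, 0.2756, 0.2028]
tool_rot: [[0.028, 1.0, 0.002], [1.0, -0.028, 0.0], [0.0, 0.002, -1.0]]
ft_force: [4.1, 0.8, -0.2]
grip_width: 0.0214
grip_force: 42.2
[ 0.2154741  -0.94377563 -0.04251515] (array([ 0.003, -0.013,  0.033]), np.float64(1.82), array([0.466 , 0.2756, 0.2028]), np.float64(-1.6))
```

```bash
python3 -m crank '[[[0,0,0.008],[0,0,0.6],255],[[0,0,0.014],[0,0,1.2],255],[[0,0,0.018],[0,0,1.8],255],[[0,0,0.018],[0,0,2.2],255],[[0,0,0.018],[0,0,2.5],255],[[0,0,0.018],[0,0,2.5],255]]'
python3 -c "
from h import *
s=observe();print(s['ft_torque'],rows([.4655,.2757,.2015],-10.7))"
```

```text
t: 8.35
position: [0.4666, 0.2757, 0.2024]
tool_rot: [[0.239, 0.971, 0.003], [0.971, -0.239, 0.0], [0.001, 0.003, -1.0]]
ft_force: [6.0, -0.6, -0.4]
grip_width: 0.0215
grip_force: 53.7
[ 0.04620175 -1.64412104  1.02261608] (array([-0.007, -0.027,  0.022]), np.float64(-0.62), array([0.4666, 0.2757, 0.2024]), np.float64(-13.8))
```

```bash
python3 -m crank '[[[0,0,0],[0,0,0.3],255],[[0,0,0.01],[0,0,0.6],255],[[0,0,0.01],[0,0,0.6],255],[[0,0,0.01],[0,0,0.6],255]]'
python3 -c "
from h import *
s=observe();print(s['ft_torque'],s['grip_force'],rows([.4655,.2757,.2015],-10.7))"
```

```text
t: 8.75
position: [0.4665, 0.2759, 0.2022]
tool_rot: [[0.288, 0.958, 0.003], [0.958, -0.288, 0.001], [0.002, 0.003, -1.0]]
ft_force: [5.5, -0.3, 1.8]
grip_width: 0.0214
grip_force: 82.2
[ 0.18417322 -1.41310225  1.59464649] 82.23622469231486 (array([-0.011, -0.023,  0.019]), np.float64(-1.21), array([0.4665, 0.2759, 0.2022]), np.float64(-16.7))
```

```bash
python3 -m crank '[[[0,0,0],[0,0,0],150],[[0,0,0],[0,0,0],100],[[0,0,0],[0,0,0],60],[[0,0,0],[0,0,0],0],[[0,0,-1],[0,0,0],0],[[0,0,-2],[0,0,0],0],[[0,0,-3],[0,0,0],0],[[0,0,-3.5],[0,0,0],0],[[0,0,-3.5],[0,0,0],255]]' 40
python3 - <<'E'
from h import *
import cv2
print(rows([.4026,.2877,.20],79.3))
a=grab_frame("side")[155:275,250:360];b=grab_frame("top")[195:295,250:350]
cv2.imwrite("pics/c3.png",np.hstack([cv2.resize(b,(400,400),interpolation=2),cv2.resize(a,(367,400),interpolation=2)]))
E
```

```text
t: 9.65
position: [0.4658, 0.2758, 0.3444]
tool_rot: [[0.292, 0.956, 0.005], [0.956, -0.292, 0.002], [0.003, 0.004, -1.0]]
ft_force: [-0.5, -0.2, -0.9]
grip_width: 0.0733
grip_force: 0.0
(array([-0.189, -1.612,  3.604]), np.float64(-19.26), array([0.4658, 0.2758, 0.3444]), np.float64(-17.0))
```

View pics/c3.png

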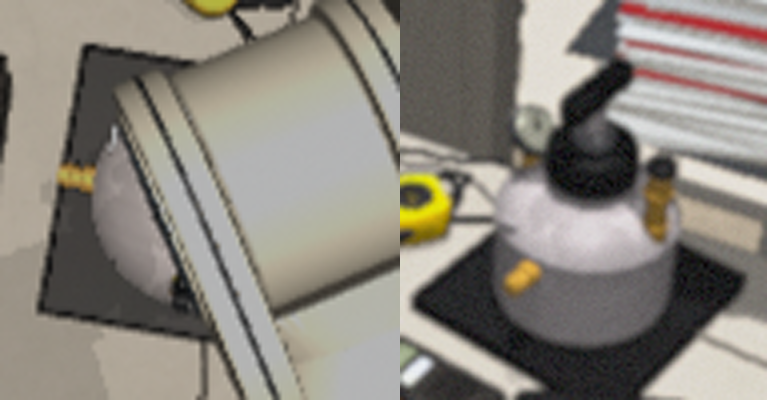

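```bash
python3 - <<'E'
from h import *
for ang in(-5,0,5,15):
  u=np.radians(79.3+ang);d=.042*np.array([np.cos(u),np.sin(u),0])
  for z in(.2205,.224):print(ang,z,[proj("side",np.array([.4655,.2757,z])+k*d).round(1) for k in(1,-1)])
for z in (.184,):
  print(proj("side",[.4026,.2877,z]),proj("top",[.4026,.2877,z]))
E
```

```text
-5 0.2205 [array([298.8, 189.4]), array([319.6, 176.4])]
-5 0.224 [array([298.9, 188.3]), array([319.7, 175.3])]
0 0.2205 [array([299.9, 190. ]), array([318.5, 175.8])]
0 0.224 [array([300. , 188.8]), array([318.6, 174.7])]
5 0.2205 [array([301.2, 190.5]), array([317.3, 175.4])]
5 0.224 [array([301.3, 189.3]), array([317.4, 174.3])]
15 0.2205 [array([303.8, 191.3]), array([314.8, 174.6])]
15 0.224 [array([303.9, 190.2]), array([314.9, 173.5])]
[328.9408818  203.68853044] [297.37378018 267.30022034]
```

Bar ends in the side view are at about (299.5,188.6) and (318,176). That matches the projection for home (299.9,190.0 / 318.5,175.8), and the 1.6 Nm reading confirms the stop. Next is the valve.

```bash
python3 -m crank '[[[-0.19,-1.61,0],[0,0,-19.26],255],[[-0.19,-1.61,0],[0,0,-19.26],255],[[-0.19,-1.61,0],[0,0,-19.26],255],[[-0.19,-1.61,0],[0,0,-19.26],255],[[-0.19,-1.61,0],[0,0,-19.26],255],[[-0.19,-1.61,0],[0,0,-19.26],255],[[-0.19,-1.61,0],[0,0,-19.26],255],[[-0.19,-1.61,0],[0,0,-19.26],255],[[-0.19,-1.61,0],[0,0,-19.26],255],[[-0.19,-1.61,0],[0,0,-19.26],255],[[-0.19,-1.61,0],[0,0,-19.26],255],[[-0.19,-1.61,0],[0,0,-19.26],255],[[-0.19,-1.61,1],[0,0,-19.26],255],[[-0.19,-1.61,2],[0,0,-19.26],255],[[-0.19,-1.61,3],[0,0,-19.26],255],[[-0.19,-1.61,3.4],[0,0,-19.26],255],[[-0.19,-1.61,3.4],[0,0,-19.26],255],[[-0.19,-1.61,3.4],[0,0,-19.26],255]]'
python3 -c "
from h import *
s=observe();print(s['ft_torque'],rows([.4026,.2877,.1765],79.3))"
```

```text
t: 11.55
position: [0.4011, 0.287, 0.2053]
tool_rot: [[-0.983, 0.186, -0.001], [0.186, 0.983, -0.0], [0.001, -0.001, -1.0]]
ft_force: [-0.1, 0.4, 0.1]
grip_width: 0.0003
grip_force: 0.0
[ 0.02216956 -0.00218992 -0.03138387] (array([-0.033,  0.025,  0.719]), np.float64(-0.0), array([0.4011, 0.287 , 0.2053]), np.float64(79.3))
```

```bash
python3 -m crank '[[[-0.033,0.025,0.2],[0,0,0],255],[[-0.033,0.025,0.4],[0,0,0],255],[[-0.033,0.025,0.55],[0,0,0],255],[[-0.033,0.025,0.65],[0,0,0],255],[[-0.033,0.025,0.7],[0,0,0],255],[[-0.033,0.025,0.72],[0,0,0],255],[[-0.033,0.025,0.72],[0,0,0],255],[[-0.033,0.025,0.72],[0,0,0],255]]'
```

```text
t: 12.35
position: [0.403, 0.2879, 0.1772]
tool_rot: [[-0.983, 0.186, 0.001], [0.186, 0.983, 0.0], [-0.001, 0.0, -1.0]]
ft_force: [-0.3, -0.3, 6.2]
grip_width: 0.0001
grip_force: 2.6
```

```bash
python3 -m crank '[[[0,0,0.03],[0,0,0],255],[[0,0,0.05],[0,0,0],255],[[0,0,0.05],[0,0,0],255],[[0,0,0.05],[0,0,0],255]]'
```

```text
t: 12.75
position: [0.403, 0.2879, 0.1758]
tool_rot: [[-0.983, 0.186, 0.001], [0.186, 0.983, 0.001], [-0.001, 0.001, -1.0]]
ft_force: [-3.2, -1.4, 11.4]
grip_width: 0.0
grip_force: 5.5
```

```bash
python3 -m crank '[[[0,0,0.02],[0,0,0],255],[[0,0,0.03],[0,0,0],255],[[0,0,0.03],[0,0,0],255]]' && python3 -m crank '[[[0,0,-0.3],[0,0,0],255],[[0,0,-1],[0,0,0],255],[[0,0,-2],[0,0,0],255],[[0,0,-3],[0,0,0],255],[[0,0,-4],[0,0,0],255],[[2.5,0,-4.5],[0,0,0],255],[[3,0,-4.5],[0,0,0],255],[[3,0,-4.5],[0,0,0],255],[[3,0,-4.5],[0,0,0],255]]'
python3 - <<'E'
from h import *
import cv2
a=grab_frame("side")[155:275,250:360];b=grab_frame("top")
cv2.imwrite("pics/c4.png",np.hstack([b[150:320,190:360].repeat(2,0).repeat(2,1),cv2.resize(a,(312,340),interpolation=2)]))
E
```

```text
t: 13.05
position: [0.4031, 0.2879, 0.1756]
tool_rot: [[-0.983, 0.186, 0.003], [0.186, 0.983, 0.001], [-0.002, 0.002, -1.0]]
ft_force: [-6.2, -2.9, 21.3]
grip_width: 0.0001
grip_force: 10.4
t: 13.95
position: [0.2825, 0.3103, 0.3549]
tool_rot: [[-0.983, 0.183, 0.001], [0.183, 0.983, 0.002], [-0.001, 0.002, -1.0]]
ft_force: [1.1, 0.0, 0.4]
grip_width: 0.0
grip_force: 0.0
```

View pics/c4.png

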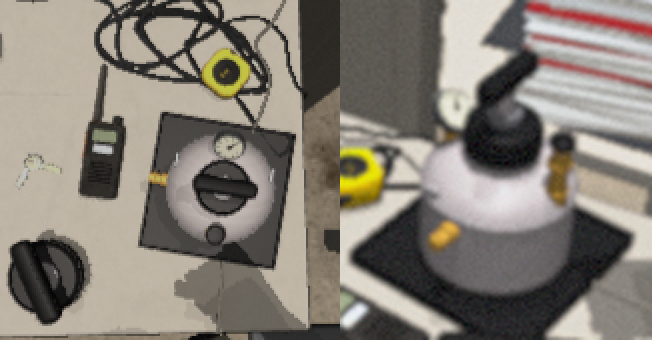

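```bash
python3 - <<'E'
from h import *
import cv2
b=grab_frame("top")[215:275,265:340]
im=cv2.resize(b,(750,600),interpolation=cv2.INTER_CUBIC)
# predicted home bar outline at top z
for ang,col in((0,(0,255,0)),(6,(0,0,255))):
  u=np.radians(79.3+ang);d=np.array([np.cos(u),np.sin(u),0]);n=np.array([d[1],-d[0],0])
  P=[proj("top",np.array([.4655,.2757,.2335])+a*.042*d+c*.011*n) for a,c in((1,1),(1,-1),(-1,-1),(-1,1))]
  cv2.polylines(im,[np.int32([((x-265+.5)*10,(y-215+.5)*10) for x,y in P])],True,col,1)
cv2.imwrite("pics/c5.png",im)
E
```

```text
(no output)
```

View pics/c5.png

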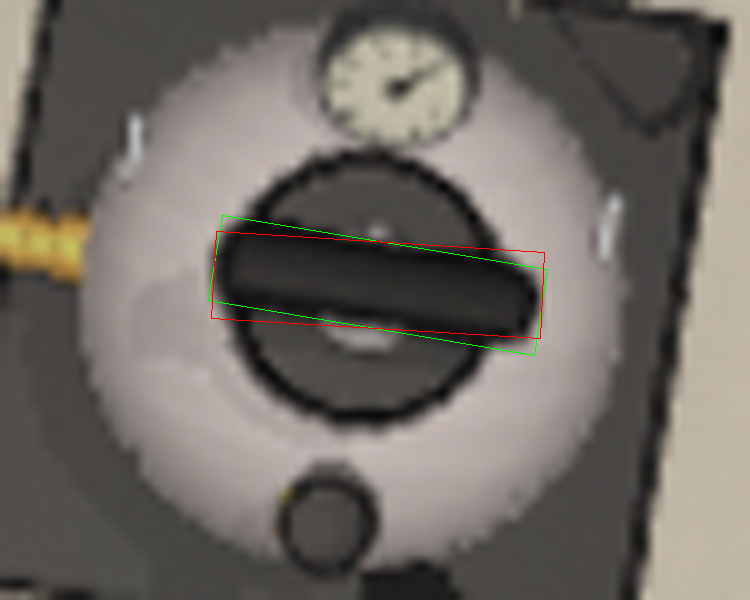

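The picture shows the bar centred at about (303,243), about 1–2° from the predicted home line. That matches the angle where the torque first rose (about 1.7° on my frame), so it is on its stop. The button is up at (298,267), and the radio, tape measure and keys have not moved.

```bash
python3 -c "
from rig import *
print(sign_off())"
```

```text
the job is handed in; nothing more can be done
None
```

I turned the pump back until it dropped into the thread, then turned it forwards to its stop (1.6 Nm felt there). I then pressed the relief valve fully down (21 N, about 8 mm) and it sprang back; nothing else was moved, and I handed the job in at about 14 s.

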